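# Set up the cake-decorating turntable

## Robot

A 7-joint arm with a two-finger parallel gripper is mounted at the origin on a cart in front of the work surface, level with it; the furniture and walls round the work are solid. World frame = base frame: x ahead of the robot, y to its left, z up, the work surface at z = 0. Lengths are in m, angles in rad, forces in N, time in s.
With the tool pointing down it reaches from about 0.425 to 0.975 m from the base axis. Payload 16.7 kg.
Tool frame: the origin (TCP) lies midway between the tips of the shut fingers; the grasp point (between the pads) lies 19 mm behind it (manip.tcp_to_grasp is the distance from the TCP to the grasp point, in m); z points along the fingers, y is the line along which they close (so a half turn about z gives the same grasp; the last joint's range is limited). The gripper opens to 85 mm and grips with 20 to 120 N. Pads are 22 mm wide; open, the fingers measure 114 mm over their backs; the gripper's body (76 mm by 85 mm) begins 54 mm behind the grasp point. The pads swing forward as they close: fully open they stand 13 mm farther back than shut.
Start: joints at [-1.48, 0.426, 0.074, 1.606, -0.034, 1.111, -0.067], TCP at [0.161, 0.655, 0.231] pointing down, gripper open.
Joint ranges: [-2.85, 2.85], [-0.5, 2.14], [-1.23, 1.37], [0.21, 2.46], [-1.02, 4.16], [0.16, 2.05], [-2.73, 2.73]. Speed limits (rad/s): [1.89, 1.89, 2.39, 2.39, 3.01, 3.01, 3.01].

## Interface

Orientations are given as a rotation vector (axis times angle).
In Python, from cell import manip gives the robot as it stands. The module is installed in compiled form; this text tells all that it offers.
- The arm moves only by the tool drive_tool, never from a script. Its argument "deltas" is a list that holds one entry, the list of rows, each a list of 4 numbers: the shift along the tool's x, y, z in mm, then the turn about the tool's z in degrees. A call has 1 to 20 rows; each row is the pose to reach, as a shift and turn from the pose commanded when the call began, along the tool's axes at that moment; what a row does not reach only later rows make up. A row lasts 1/10 s, in which the tool goes at most 50 mm and 8.59 degrees, less where a joint would pass 70% of its speed; a pose out of reach is approached as far as the arm can. A call with a gripper value outside its range is refused whole. "hand" is the closure, from 0 (fully open) to 1 (shut), set as the call begins (left out, the last holds). The fingers move at their own pace and stop on an object; "newtons" is the grip in N (left out, the last holds). Time passes only in rows, so rows that repeat a pose let the fingers close. It gives the time, the measured TCP pose, the force, the opening and the grip force at its end, in the units of the state.
- manip.sense(): the state, without advancing time (a new reading comes with each control period).
- manip.get_image(name): name is "scene" or "top"; returns a dict with "color" (384x512x3 uint8, blue, green, red), "z_map" (384x512 float32, m along the optical axis (not along the pixel's ray), 0 where there is no reading), "fov_y" (degrees; the focal length in pixels is half the picture's height over the tangent of half this angle, whatever the lens; pixels are square), "cx", "cy" (the principal point, pixels), "R" (3x3) and "t" (3): a world point X has camera coordinates R X + t. Camera axes: x right, y down, z forward; pixel columns grow to the right and rows downward; lengths in m; the calibration is good to about 2 mm. A picture is of the moment at which its call begins.
- manip.sign_off(): hands the job in; it is judged then, once.
The state is a dict: "time": time; "joints": joint angles; "qd": joint speeds; "joint_efforts": joint torques, N m; "position": TCP position; "eef_rot": TCP orientation; "ft_force": force on the tool from outside, world axes, zero at the start; "ft_torque": the same for the moment, N m; "width": opening from 0.0 (shut) to 1.0 (fully open); "finger_force": force on a finger pad.
Only numpy, scipy, OpenCV 4.12 (cv2) and the standard library are available. Lean on these libraries where they do the work, as an engineer would, in place of code of your own. Each camera call takes 0.05 s, during which the arm holds its last target. There are 200 camera calls.

## Task

Get the cake-decorating turntable ready: while its catch still holds the disc, centre the round biscuit tin on the disc's mark with light taps on its sides, never lifting it - first from its left until it is about a centimetre past the mark to the right, then from its right and, as needed, from other sides in turn until it sits centred. Then slide the catch fully out, turn the disc by its peg all the way to the stop and all the way back to try how the tin runs, and slide the catch fully home again, with the tin centred at the end. Every loose sprinkle tube must also be stood fully down in the wooden rack, one to a hole (at any time), and the salt shaker, the timer and the sink plug left alone.

Things in the scene. Friction and masses are not known exactly. Their poses are not given: they have to be found in the camera images.
- stand: Dark metal foot of the turntable, fixed to the worktop; origin at the centre of its underside, on the disc's turning axis; z up. The white disc above it is 230 mm across, its upper face 45 mm above the worktop.
- disc_mark (a point): Centre of the mark on the upper face of the disc (a thin dark circle of 104 mm diameter, a little larger than the tin, with four short radial lines outside it); 45 mm above the worktop. Its axes turn with the disc: z up and, as found, x away from the robot and y to the left (to within 0.25 rad).
- disc_peg (a point): Top centre of the upright metal peg by which the disc is turned: 14 mm in diameter, rising 20 mm above the disc's upper face, on a tab 20 mm wide that sticks out of the disc's rim (tab ends 143 mm from the axis); the peg stands 130 mm from the axis.
- disc (a joint): Turn of the disc in rad about the vertical axis, 0 as found (held by the catch), growing clockwise seen from above to a stop at 0.90. Light friction (about 0.1 N m): it stays where it is left. It cannot go beyond about 0.05 until the catch is out, and the catch can go home again only when the disc is back below about 0.03.
- catch (a joint): Travel of the catch in m: 0 home (its tooth stands in the way of the tab, on the clockwise side), 0.028 fully out; out is the horizontal direction straight away from the disc's axis. Friction about 1 N, no spring; the tab is free from about 0.024.
- catch_knob (a point): Top centre of the black upright knob of the catch, 16 mm in diameter, 32 mm tall; its top is 64 mm above the worktop, 172 mm from the disc's axis when home. Beside its inner side lies the steel tooth, 16 mm wide, top 48 mm above the worktop, which begins 22 mm nearer the axis than the knob's centre.
- tin: Closed round steel biscuit tin, 96 mm in diameter and 60 mm tall, about 0.35 kg, standing loose on the disc; too wide to grasp. Origin at the centre of its underside, z up.
- tube_rack: Fixed light wooden rack, 104 x 104 x 40 mm, with four round holes in a square of 45 mm pitch; origin at the centre of its underside, x and y along its sides.
- tube_rack_hole0 (a point): Centre of the mouth of a rack hole, 40 mm above the worktop; hole 27 mm in diameter, 30 mm deep; z up.
- tube_rack_hole1 (a point): Centre of the mouth of a rack hole, 40 mm above the worktop; hole 27 mm in diameter, 30 mm deep; z up.
- tube_rack_hole2 (a point): Centre of the mouth of a rack hole, 40 mm above the worktop; hole 27 mm in diameter, 30 mm deep; z up.
- tube_rack_hole3 (a point): Centre of the mouth of a rack hole, 40 mm above the worktop; hole 27 mm in diameter, 30 mm deep; z up.
- tube_0: Round sprinkle tube with a metal cap, 22 mm in diameter, 100 mm tall, about 60 g, standing on the worktop in front of and to the left of the turntable; origin at the centre of its underside, z up. Two to four of the tubes are present.
- tube_1: Round sprinkle tube with a metal cap, 22 mm in diameter, 100 mm tall, about 60 g, standing on the worktop in front of and to the left of the turntable; origin at the centre of its underside, z up. Two to four of the tubes are present.
- tube_2: Round sprinkle tube with a metal cap, 22 mm in diameter, 100 mm tall, about 60 g, standing on the worktop in front of and to the left of the turntable; origin at the centre of its underside, z up. Two to four of the tubes are present.
- tube_3: Round sprinkle tube with a metal cap, 22 mm in diameter, 100 mm tall, about 60 g, standing on the worktop in front of and to the left of the turntable; origin at the centre of its underside, z up. Two to four of the tubes are present.
- salt_shaker: Bystander: white salt shaker, 43 mm in diameter, 73 mm tall; origin under its centre.
- timer: Bystander: wind-up kitchen timer, 62 mm in diameter, 44 mm tall; origin under its centre.
- sink_plug: Bystander: black rubber sink plug, 52 mm in diameter, 25 mm tall; origin under its centre.

How it is judged:
By the outcome, as a careful person would: the job done as asked, in the order asked, and still so for the second after the job is handed in, with the robot touching nothing.
Of tube_0, tube_1, tube_2, tube_3 only 2 to 4 are there at a start; the rules pass over those that are not, and their reading is None.
At some moment in a run one of tin may be knocked a few centimetres aside while the robot is not near it.
It also fails if it takes over 210 s, if anything falls off the work surface, if the arm or the gripper's body presses on something with over 40 N, if the wrist force passes 120 N, or if a joint passes its speed limit or range.

## Working session

There is one attempt and no reset: what is moved stays moved. The work goes in short steps, Python scripts to look and compute and a tool call to move; the robot and the scene stay as the last step left them, time stands still between calls to the robot, and variables do not carry over. Pictures are saved under pics/ and viewed, at most 14 in all, crops included, and the job is handed in when it is done.

Besides the shell and the picture viewer there is one more tool, called by a JSON object that holds its "op" and its "data". drive_tool: Moves the arm, as the interface text tells. Its arguments: {"type":"object","properties":{"deltas":{"type":"array","items":{"type":"array","items":{"type":"array","items":{"type":"number"}}}},"hand":{"type":"number"},"newtons":{"type":"number"}},"required":["deltas"]}

```bash
mkdir -p pics; cat > h.py <<'E'
import numpy as np, cv2
from cell import manip
def cam(n):
    d=manip.get_image(n); d['f']=d['color'].shape[0]/2/np.tan(np.radians(d['fov_y'])/2); return d
def world(d):
    z=d['z_map']; v,u=np.mgrid[:z.shape[0],:z.shape[1]]
    P=np.stack([(u-d['cx'])/d['f']*z,(v-d['cy'])/d['f']*z,z],-1)
    return (P-d['t'])@d['R']
def ray(d,u,v,h):
    r=d['R'].T@np.array([(u-d['cx'])/d['f'],(v-d['cy'])/d['f'],1]); c=-d['R'].T@d['t']
    return c+r*(h-c[2])/r[2]
def pix(d,X):
    c=d['R']@np.array(X)+d['t']; return c[:2]/c[2]*d['f']+[d['cx'],d['cy']]
E
python3 - <<'E'
from h import *
for n in('scene','top'):
    d=cam(n); cv2.imwrite(f'pics/{n}0.png',cv2.resize(d['color'],(800,600),interpolation=cv2.INTER_CUBIC)); print(n,d['f'],d['cx'],d['cy'],-d['R'].T@d['t'],d['R'].round(3).tolist())
s=manip.sense();print({k:np.round(v,3) for k,v in s.items()}, manip.tcp_to_grasp)
E
```

```text
scene 486.0719908066725 261.76738925382267 192.88870853419132 [ 0.00385787 -0.59980574  0.71444387] [[0.835, -0.549, -0.022], [-0.319, -0.452, -0.833], [0.448, 0.703, -0.552]]
top 403.45675762973235 258.13594505063315 188.99279932254558 [0.36932027 0.19728822 1.00440352] [[-0.022, -1.0, 0.01], [-0.987, 0.02, -0.159], [0.158, -0.014, -0.987]]
{'time': np.float64(0.1), 'joints': array([-1.479,  0.427,  0.074,  1.607, -0.034,  1.111, -0.067]), 'qd': array([-0.001, -0.003, -0.001,  0.   ,  0.001,  0.001,  0.   ]), 'joint_efforts': array([ 8.0000e-03, -9.5153e+01,  3.7710e+00, -4.6440e+01,  2.0000e-02,
        7.0000e-03,  0.0000e+00]), 'position': array([0.161, 0.655, 0.231]), 'eef_rot': array([-3.770e-01, -3.119e+00,  2.000e-03]), 'ft_force': array([-0.084,  0.442,  0.419]), 'ft_torque': array([0.05 , 0.033, 0.022]), 'finger_force': np.float64(0.0), 'width': np.float64(0.999)} 0.0187
```

View pics/scene0.png

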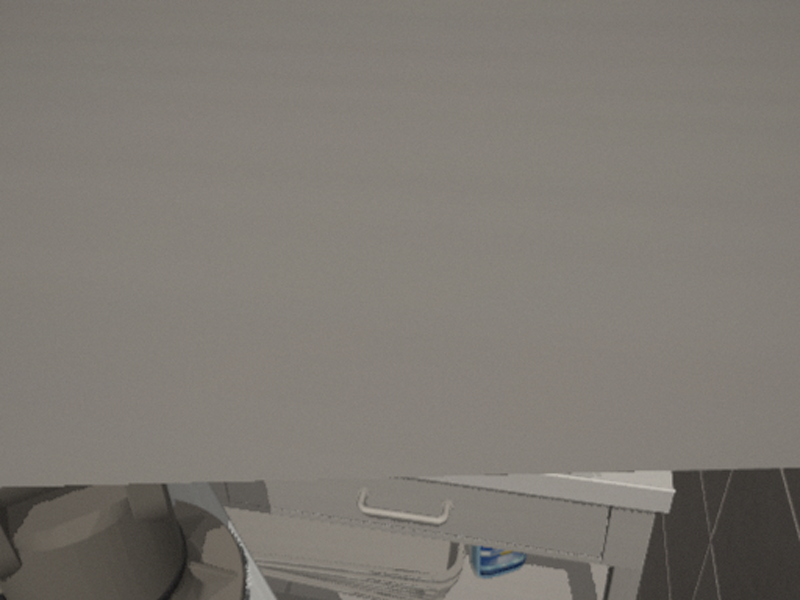

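View pics/top0.png

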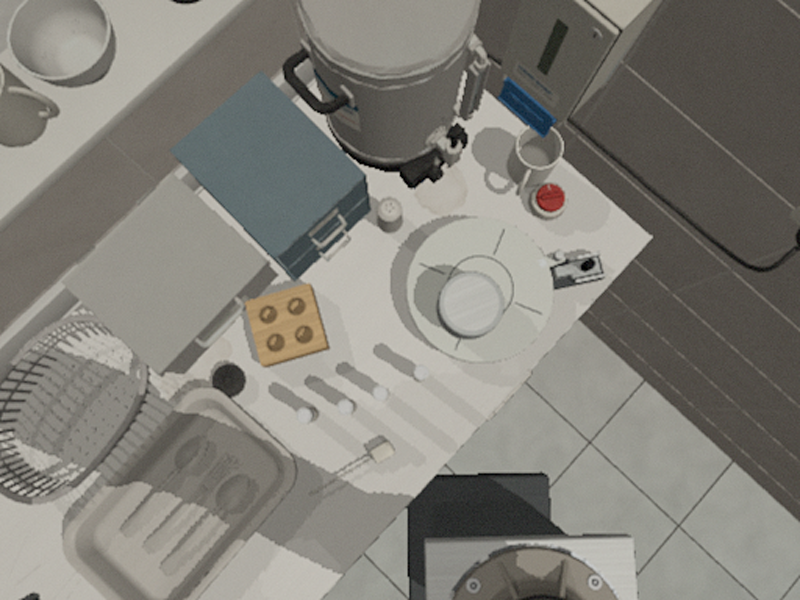

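The scene camera is blocked by something grey, so only the top view is useful. In the top view (800 px wide):
- The four tube caps are at about (305,413), (345,405), (380,393) and (422,372).
- The rack is at (287,323).
- The tin is at (470,305), on a disc centred near (480,290).
- The peg is at (558,257) and the knob at (588,265).
- The salt shaker is at (390,212), the timer at (548,200) and the plug at (228,378).

```bash
cat >> h.py <<'E'
def tin(d,W=None):
    W=world(d) if W is None else W
    m=(abs(W[...,2]-.105)<.008)&(np.hypot(W[...,0]-.58,W[...,1]-.06)<.13)
    m=cv2.morphologyEx(m.astype(np.uint8),cv2.MORPH_OPEN,np.ones((3,3)))
    c=max(cv2.findContours(m,0,2)[0],key=cv2.contourArea)
    M=cv2.moments(m) if False else cv2.moments(c)
    p=ray(d,M['m10']/M['m00'],M['m01']/M['m00'],.105)
    e=cv2.fitEllipse(c); return p,ray(d,*e[0],.105),e
E
python3 - <<'E'
from h import *
d=cam('top'); W=world(d); s=512/800
for n,(u,v),h in [('tube',(305,413),.1),('tube',(345,405),.1),('tube',(380,393),.1),('tube',(422,372),.1),('salt',(390,207),.073),('timer',(549,198),.044),('plug',(228,378),.025),('disc',(480,290),.045),('peg',(558,257),.065),('knob',(588,265),.064),('h',(268,314),.04),('h',(297,305),.04),('h',(276,343),.04),('h',(305,333),.04)]:
    print(n,ray(d,u*s,v*s,h).round(3),W[int(v*s),int(u*s)].round(3))
print('tin',[x for x in tin(d,W)])
z=W[...,2]
m=((z>.085)&(z<.115)&(W[...,0]<.62)&(W[...,1]>.1)).astype(np.uint8)
n,_,st,ce=cv2.connectedComponentsWithStats(m)
for i in range(1,n):
    if st[i,4]>8: print(st[i],ray(d,*ce[i],.1).round(4))
m=((abs(z-.045)<.006)&(np.hypot(W[...,0]-.58,W[...,1]-.06)<.16)).astype(np.uint8)
c=max(cv2.findContours(m,0,2)[0],key=cv2.contourArea)
h=cv2.convexHull(c); e=cv2.fitEllipse(h); print('disc',e,ray(d,*e[0],.045))
x0,y0,x1,y1=230,110,400,240
im=d['color'][y0:y1,x0:x1]; cv2.imwrite('pics/c1.png',cv2.resize(im,None,fx=4.6,fy=4.6,interpolation=cv2.INTER_CUBIC))
np.save('d0.npy',d,allow_pickle=True)
E
```

```text
tube [0.349 0.327 0.1  ] [0.35  0.328 0.099]
tube [0.359 0.271 0.1  ] [0.36  0.272 0.101]
tube [0.375 0.221 0.1  ] [0.376 0.222 0.097]
tube [0.403 0.161 0.1  ] [0.403 0.161 0.1  ]
salt [0.656 0.202 0.073] [0.657 0.203 0.072]
timer [ 0.675 -0.05   0.044] [ 0.679 -0.052  0.037]
plug [0.403 0.456 0.025] [0.405 0.458 0.026]
disc [0.529 0.065 0.045] [0.52  0.074 0.104]
peg [ 0.574 -0.053  0.065] [ 0.575 -0.053  0.066]
knob [ 0.561 -0.099  0.064] [ 0.563 -0.098  0.064]
h [0.499 0.393 0.04 ] [0.506 0.401 0.008]
h [0.512 0.348 0.04 ] [0.517 0.353 0.012]
h [0.454 0.38  0.04 ] [0.458 0.388 0.009]
h [0.469 0.336 0.04 ] [0.472 0.341 0.01 ]
tin [array([0.50109509, 0.08757933, 0.105     ]), array([0.50113151, 0.08774833, 0.105     ]), ((301.2920837402344, 193.52279663085938), (40.75132751464844, 41.564937591552734), 109.7261734008789)]
[202 144  10  10  41] [0.6107 0.3005 0.1   ]
[  0 147  57  56 512] [0.562  0.7099 0.1   ]
[177 154  25  20  98] [0.5768 0.3394 0.1   ]
[103 167  71  74 328] [0.4837 0.4495 0.1   ]
[280 174  17  41 492] [0.5005 0.1147 0.1   ]
[265 233  10  10  84] [0.4046 0.1619 0.1   ]
[239 246  10  10  81] [0.3765 0.2206 0.1   ]
[216 255  11  11  90] [0.3575 0.2705 0.1   ]
[190 260  11  11  93] [0.3476 0.3281 0.1   ]
disc ((309.30975341796875, 183.7197723388672), (91.77262115478516, 101.50508880615234), 76.27696228027344) [0.53346065 0.0601064  0.045     ]
```

View pics/c1.png

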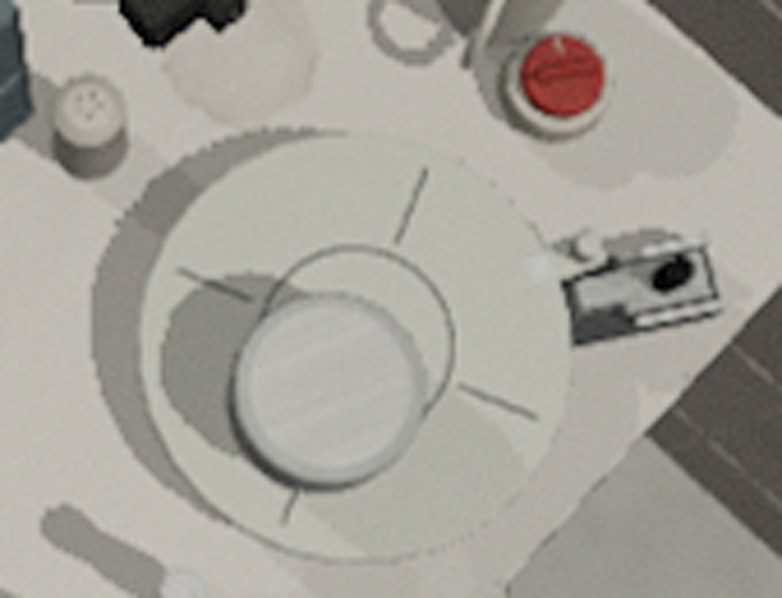

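The crop (4.6x from offset (230,110)) shows the mark circle spanning about x 265–455 with its top at y 245. Its radial lines run (427,168)-(397,242), (178,270)-(250,300), (460,385)-(537,417) and (298,488)-(282,523). The peg top is at (585,240) and the knob top at (672,270).

```bash
python3 - <<'E'
from h import *
d=np.load('d0.npy',allow_pickle=True).item(); W=world(d)
g=lambda u,v,h=.045: ray(d,(u+.5)/4.6+230-.5,(v+.5)/4.6+110-.5,h)[:2]
A=[g(427,168),g(397,242)],[g(282,523),g(298,488)]
B=[g(178,270),g(250,300)],[g(537,417),g(460,385)]
print(A,B)
def mid(p): return (p[0][0]+p[1][0])/2,(p[0][1]+p[1][1])/2
print(mid(A),mid(B))
def ln(p): x=np.array([p[0][0],p[0][1],p[1][0],p[1][1]]);c=x.mean(0);return c,np.linalg.svd(x-c)[2][0]
(a,b),(c,e)=ln(A),ln(B); t=np.linalg.solve(np.c_[b,-e],c-a); print('x',a+t[0]*b,b,e)
circ=[g(*p) for p in[(270,297),(300,265),(355,245),(400,258),(440,295),(455,340),(428,408)]]
x=np.array(circ); s=np.linalg.lstsq(np.c_[2*x,np.ones(len(x))],(x**2).sum(1),rcond=None)[0]; print('circ',s[:2],np.sqrt(s[2]+s[:2]@s[:2]))
C=s[:2]
for n,p in('peg',g(585,240,.065)),('knob',g(672,270,.064)): print(n,p,np.hypot(*(p-C)),np.degrees(np.arctan2(*(p-C)[::-1])))
# disc rim points by depth: sample hull
z=W[...,2]; m=(abs(z-.045)<.008)&(np.hypot(W[...,0]-C[0],W[...,1]-C[1])<.125)
h=W[m][:,:2]; print('disc ext',h.min(0),h.max(0),(h.min(0)+h.max(0))/2)
# rack hole: dark blobs; top surface
m=((abs(z-.04)<.006)&(np.hypot(W[...,0]-.485,W[...,1]-.365)<.085)).astype(np.uint8)
c=max(cv2.findContours(m,0,2)[0],key=cv2.contourArea)
r=cv2.minAreaRect(c); q=[ray(d,*k,.04)[:2] for k in cv2.boxPoints(r)]
print('rack',ray(d,*r[0],.04),np.array(q).round(4).tolist())
E
```

```text
([array([0.62637837, 0.02388711]), array([0.58630449, 0.04173379])], [array([0.43887892, 0.10795354]), array([0.45682578, 0.09901411])]) ([array([0.57348196, 0.15822126]), array([0.55658355, 0.12070238])], [array([ 0.4913186 , -0.02729802]), array([0.5090421 , 0.01214562])])
(array([0.53262865, 0.06592032]), array([0.52156513, 0.07037395])) (array([0.53240028, 0.06546162]), array([0.53281282, 0.066424  ]))
x [0.53251275 0.06573042] [-0.91320528  0.40749983] [-0.40398266 -0.91476664]
circ [0.5334586  0.06505897] 0.050961708247415756
peg [ 0.58089832 -0.05289321] 0.12713474649636522 -68.09027804185493
knob [ 0.56429575 -0.09745381] 0.16541262380203395 -79.25573975931908
disc ext [ 0.41964008 -0.05803578] [0.64639205 0.17960438] [0.53301606 0.0607843 ]
rack [0.49971501 0.37031367 0.04      ] [[0.5535, 0.4406], [0.5807, 0.3376], [0.4468, 0.3011], [0.4209, 0.4022]]
```

```bash
cat >> h.py <<'E'
from scipy.spatial.transform import Rotation as Ro
def go(x,y,z,yaw=None):
    """tool-frame shift (mm) and turn (deg) to reach TCP x,y,z, with closing line at world angle yaw (deg)"""
    s=manip.sense(); R=Ro.from_rotvec(s['eef_rot']).as_matrix(); p=np.array(s['position'])
    dl=R.T@(np.array([x,y,z])-p)*1000
    a=np.degrees(np.arctan2(R[1,1],R[0,1])); t=0
    if yaw is not None:
        t=(a-yaw+90)%180-90   # tool z is down: positive turn lowers the world angle
    print('go',dl.round(1),'turn',round(t,1),'yaw now',round(a,1),'j7',round(s['joints'][6],2))
E
python3 - <<'E'
from h import *
d=np.load('d0.npy',allow_pickle=True).item(); W=world(d); z=W[...,2]
im=d['color'].astype(int)
hsv=cv2.cvtColor(d['color'],cv2.COLOR_BGR2HSV)
near=np.hypot(W[...,0]-.49,W[...,1]-.365)<.1
wood=((hsv[...,1]>70)&(hsv[...,0]<30)&near).astype(np.uint8)
c=max(cv2.findContours(wood,0,2)[0],key=cv2.contourArea); print('woodarea',cv2.contourArea(c))
x,y,w,h=cv2.boundingRect(c); print(x,y,w,h)
S=6
g=cv2.resize(d['color'][y-3:y+h+3,x-3:x+w+3],None,fx=S,fy=S,interpolation=cv2.INTER_CUBIC); gray=cv2.cvtColor(g,cv2.COLOR_BGR2GRAY)
cm=np.zeros(z.shape,np.uint8); cv2.drawContours(cm,[c],-1,1,-1)
cmS=cv2.erode(cv2.resize(cm[y-3:y+h+3,x-3:x+w+3],None,fx=S,fy=S,interpolation=0),np.ones((25,25)))
dark=((gray<105)&(cmS>0)).astype(np.uint8)
n,_,st,ce=cv2.connectedComponentsWithStats(dark)
H=[]
for i in range(1,n):
    if st[i,4]>150:
        p=ray(d,(ce[i][0]+.5)/S-.5+x-3,(ce[i][1]+.5)/S-.5+y-3,.04); H.append(p[:2]); print(st[i],p.round(4))
H=np.array(H); print(H.mean(0))
o=((g.astype(int))); cv2.drawContours(g,cv2.findContours(dark,0,2)[0],-1,(0,255,0),1); cv2.imwrite('pics/r1.png',g)
k=(z>.055)&(z<.072)&(np.hypot(W[...,0]-.564,W[...,1]+.1)<.03)
n,_,st,ce=cv2.connectedComponentsWithStats(k.astype(np.uint8));print('knob',[(st[i,4],ray(d,*ce[i],.064).round(4)) for i in range(1,n)])
k=(z>.056)&(z<.075)&(np.hypot(W[...,0]-.578,W[...,1]+.053)<.02)
n,_,st,ce=cv2.connectedComponentsWithStats(k.astype(np.uint8));print('peg',[(st[i,4],ray(d,*ce[i],.065).round(4)) for i in range(1,n)])
go(.348,.328,.2,70)
E
```

```text
woodarea 1859.5
157 182 53 53
[ 181   71   64   62 2141] [0.5104 0.3494 0.04  ]
[  72  102   65   63 2222] [0.4989 0.3932 0.04  ]
[ 211  179   63   63 2314] [0.4661 0.3374 0.04  ]
[ 102  210   63   64 2382] [0.4547 0.3809 0.04  ]
[0.48249873 0.36523403]
knob [(np.int32(43), array([ 0.565 , -0.1014,  0.064 ]))]
peg [(np.int32(30), array([ 0.5792, -0.0548,  0.065 ]))]
go [-259.7 -273.1   31.1] turn 6.2 yaw now 76.2 j7 -0.07
```

View pics/r1.png

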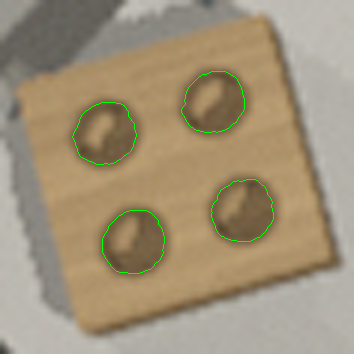

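The rack view shows four holes cleanly outlined. Their pitch checks out at 45.3 mm, and the rack is rotated about 15°.

```bash
python3 - <<'E'
from h import *
d=np.load('d0.npy',allow_pickle=True).item(); W=world(d); z=W[...,2]
for n,p in dict(A=(.5104,.3494),B=(.4989,.3932),C=(.4661,.3374),D=(.4547,.3809)).items():
    r=np.hypot(W[...,0]-p[0],W[...,1]-p[1]); print(n,[(k,z[(r<k)&(d['z_map']>0)].max().round(3)) for k in(.05,.06,.07,.09)])
go(.348,.328,.16,60)
E
```

```text
A [(0.05, np.float64(0.176)), (0.06, np.float64(0.18)), (0.07, np.float64(0.18)), (0.09, np.float64(0.18))]
B [(0.05, np.float64(0.123)), (0.06, np.float64(0.123)), (0.07, np.float64(0.176)), (0.09, np.float64(0.18))]
C [(0.05, np.float64(0.045)), (0.06, np.float64(0.045)), (0.07, np.float64(0.045)), (0.09, np.float64(0.117))]
D [(0.05, np.float64(0.046)), (0.06, np.float64(0.117)), (0.07, np.float64(0.117)), (0.09, np.float64(0.123))]
go [-259.7 -273.1   71.1] turn 16.2 yaw now 76.2 j7 -0.07
```

{"op": "drive_tool", "data": {"deltas": [[[-50,-50,0,8],[-100,-100,20,16],[-150,-150,40,16],[-200,-200,60,16],[-240,-255,70,16],[-260,-273,71,16],[-260,-273,71,16]]], "hand": 0.45}}

```text
time: 0.85
position: [0.3323, 0.3566, 0.1662]
eef_rot: [-0.807, -3.036, -0.0]
ft_force: [1.9, 1.1, -0.2]
width: 0.551
finger_force: 0.0
```

```bash
python3 - <<'E'
from h import *
d=np.load('d0.npy',allow_pickle=True).item(); W=world(d); z=W[...,2]
m=(z>.06)&(z<.3)&(d['z_map']>0)
for n,p in dict(A=(.5104,.3494),B=(.4989,.3932),D=(.4547,.3809)).items():
    P=W[m]-[*p,0]; r=np.hypot(P[:,0],P[:,1]); a=np.degrees(np.arctan2(P[:,1],P[:,0]))
    for lo in range(-180,180,20):
        k=(a>=lo)&(a<lo+20)&(r<.1)
        if k.any():
            i=np.flatnonzero(k)[r[k].argmin()]; kk=k&(P[:,2]>.13); print(n,lo,(r[i]*1000).round(),P[i,2].round(3),'| >.13:',(r[kk].min()*1000).round() if kk.any() else None)
go(.348,.328,.08,60)
E
```

```text
A -40 87.0 0.144 | >.13: 87.0
A -20 54.0 0.109 | >.13: 55.0
A 0 47.0 0.124 | >.13: 47.0
A 20 59.0 0.105 | >.13: 68.0
A 40 58.0 0.113 | >.13: None
A 60 60.0 0.113 | >.13: None
A 80 64.0 0.113 | >.13: None
A 100 64.0 0.112 | >.13: None
B -40 68.0 0.124 | >.13: 68.0
B -20 51.0 0.117 | >.13: 75.0
B 0 39.0 0.106 | >.13: 96.0
B 20 35.0 0.113 | >.13: None
B 40 32.0 0.109 | >.13: None
B 60 21.0 0.108 | >.13: None
B 80 19.0 0.113 | >.13: None
B 100 24.0 0.113 | >.13: None
B 120 51.0 0.113 | >.13: None
D 0 83.0 0.112 | >.13: None
D 20 54.0 0.112 | >.13: None
D 40 52.0 0.112 | >.13: None
D 60 54.0 0.112 | >.13: None
D 80 65.0 0.114 | >.13: None
go [-27.8 -17.   86.2] turn 0.2 yaw now 60.2 j7 0.16
```

{"op": "drive_tool", "data": {"deltas": [[[0,0,0,0],[0,0,0,0],[0,0,0,0]]]}}

```text
time: 1.15
position: [0.3316, 0.3593, 0.1667]
eef_rot: [-0.807, -3.036, -0.001]
ft_force: [0.5, 0.2, -0.1]
width: 0.55
finger_force: 0.0
```

{"op": "drive_tool", "data": {"deltas": [[[-28,-17,10,0],[-28,-17,10,0],[-28,-17,45,0],[-28,-17,80,0],[-28,-17,105,0],[-28,-17,111,0],[-28,-17,111,0],[-28,-17,111,0],[-28,-17,111,0]]]}}

```text
time: 2.05
position: [0.3481, 0.3307, 0.0568]
eef_rot: [0.807, 3.036, 0.003]
ft_force: [-0.5, -0.4, 0.4]
width: 0.547
finger_force: 0.0
```

{"op": "drive_tool", "data": {"deltas": [[[0,0,0,0],[0,0,0,0],[0,0,0,0],[0,0,0,0],[0,0,0,0],[0,0,0,0]]], "hand": 0.95, "newtons": 30}}

```text
time: 2.65
position: [0.3481, 0.3303, 0.0563]
eef_rot: [0.808, 3.036, 0.002]
ft_force: [-0.0, -0.1, 8.6]
width: 0.25
finger_force: 30.1
```

```bash
python3 -c "
from h import *
go(.5104,.3494,.2,105)"
```

```text
go [-131.3   97.4 -143.6] turn -44.8 yaw now 60.2 j7 0.29
```

{"op": "drive_tool", "data": {"deltas": [[[0,0,-40,0],[0,0,-90,0],[-15,10,-130,-8],[-45,30,-144,-16],[-75,55,-144,-24],[-105,78,-144,-32],[-125,92,-144,-40],[-131,97,-144,-45],[-131,97,-144,-45],[-131,97,-144,-45],[-131,97,-144,-45],[-131,97,-144,-45]]]}}

```text
time: 3.85
position: [0.5089, 0.3491, 0.1998]
eef_rot: [-0.414, 3.114, 0.0]
ft_force: [0.1, 0.4, -1.2]
width: 0.248
finger_force: 29.8
```

```bash
python3 - <<'E'
from h import *
d=cam('top'); W=world(d);np.save('d1.npy',d,allow_pickle=True)
p=pix(d,(.5104,.3494,.145)).round(); print('tube bottom expect',p, pix(d,(.5104,.3494,.245)))
c=d['color'][100:280,130:300]; cv2.imwrite('pics/p1.png',cv2.resize(c,None,fx=3.3,fy=3.3,interpolation=2))
go(.5104,.3494,.13,105); print(tin(d,W)[0])
E
```

```text
tube bottom expect [182. 189.] [172.74536713 180.71445196]
go [-1.4 -0.1 69.8] turn 0.2 yaw now 105.2 j7 1.21
[0.5009592  0.08760348 0.105     ]
```

View pics/p1.png

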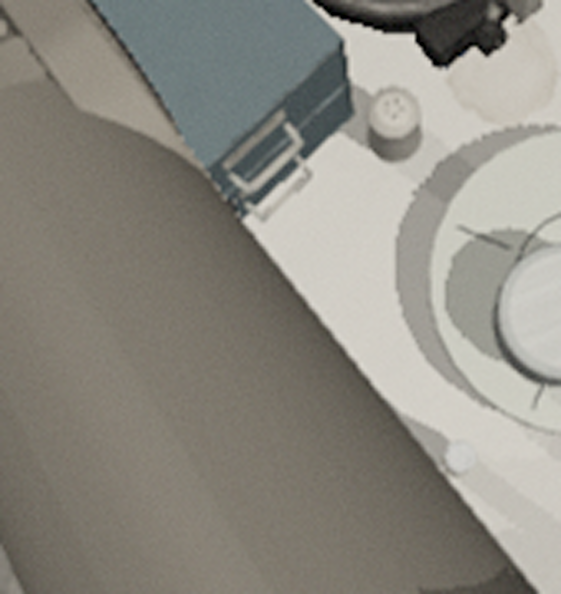

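The arm now hides the rack, so I can't check the tube from above. I'll descend by dead reckoning and watch the force.

{"op": "drive_tool", "data": {"deltas": [[[-1,0,30,0],[-1,0,60,0],[-1,0,85,0],[-1,0,95,0],[-1,0,103,0],[-1,0,109,0],[-1,0,114,0],[-1,0,114,0]]]}}

```text
time: 4.7
position: [0.5107, 0.3494, 0.0856]
eef_rot: [-0.415, 3.114, 0.0]
ft_force: [0.9, 0.7, -1.7]
width: 0.244
finger_force: 29.7
```

{"op": "drive_tool", "data": {"deltas": [[[0,0,6,0],[0,0,12,0],[0,0,16,0],[0,0,19,0],[0,0,20,0],[0,0,20,0]]]}}

```text
time: 5.3
position: [0.5111, 0.3493, 0.0662]
eef_rot: [-0.415, 3.113, 0.001]
ft_force: [-0.9, -1.9, 11.6]
width: 0.248
finger_force: 30.8
```

{"op": "drive_tool", "data": {"deltas": [[[0,0,0,0],[0,0,0,0],[0,0,0,0],[0,0,-40,0],[0,0,-85,0],[0,0,-125,0],[0,0,-134,0],[0,0,-134,0]]], "hand": 0.45}}

```text
time: 6.1
position: [0.5111, 0.3497, 0.2011]
eef_rot: [-0.415, 3.112, 0.003]
ft_force: [0.2, -0.6, -0.3]
width: 0.548
finger_force: 0.0
```

```bash
python3 -c "
from h import *
go(.3575,.2705,.16,150)"
```

```text
go [169.1 -36.2  40.6] turn -44.8 yaw now 105.2 j7 1.21
```

{"op": "drive_tool", "data": {"deltas": [[[35,-8,0,-8],[75,-16,0,-16],[115,-24,0,-24],[150,-32,20,-32],[169,-36,40,-40],[169,-36,40,-45],[169,-36,40,-45],[169,-36,40,-45],[169,-36,40,-45]]]}}

```text
time: 7.0
position: [0.3572, 0.2702, 0.1593]
eef_rot: [1.572, -2.72, 0.0]
ft_force: [-0.7, -0.0, 0.0]
width: 0.547
finger_force: 0.0
```

```bash
python3 - <<'E'
from h import *
go(.3575,.2705,.056,150)
d=cam('top'); W=world(d); z=W[...,2]; np.save('d1.npy',d,allow_pickle=True)
for p in [(.5104,.3494,.11),(.4046,.1619,.1),(.3765,.2206,.1)]:
    u,v=pix(d,p).round().astype(int); print(p,(u,v),W[v,u].round(3),d['color'][v,u])
E
```

```text
go [ -0.4  -0.2 103.3] turn 0.1 yaw now 150.1 j7 1.84
(0.5104, 0.3494, 0.11) (np.int64(185), np.int64(191)) [0.511 0.348 0.112] [191 195 195]
(0.4046, 0.1619, 0.1) (np.int64(270), np.int64(237)) [0.406 0.161 0.096] [193 197 199]
(0.3765, 0.2206, 0.1) (np.int64(243), np.int64(251)) [0.373 0.21  0.532] [102 111 118]
```

Tube 1 is seated: its cap is at z≈0.11, right at hole A.

{"op": "drive_tool", "data": {"deltas": [[[0,0,35,0],[0,0,75,0],[0,0,98,0],[0,0,103,0],[0,0,103,0],[0,0,103,0]]]}}

```text
time: 7.65
position: [0.3575, 0.2706, 0.0576]
eef_rot: [-1.574, 2.717, 0.001]
ft_force: [1.1, -1.1, -0.2]
width: 0.551
finger_force: 0.0
```

{"op": "drive_tool", "data": {"deltas": [[[0,0,0,0],[0,0,0,0],[0,0,0,0],[0,0,0,0],[0,0,0,0],[0,0,-40,0],[0,0,-90,0],[0,0,-134,0],[0,0,-144,0],[0,0,-144,0]]], "hand": 0.95}}

```text
time: 8.65
position: [0.3576, 0.2708, 0.2025]
eef_rot: [-1.573, 2.715, 0.002]
ft_force: [0.2, 0.1, -0.6]
width: 0.25
finger_force: 29.8
```

```bash
python3 -c "
from h import *
go(.4989,.3932,.2,150)"
```

```text
go [-176.5  -61.8    3.3] turn 0.2 yaw now 150.2 j7 1.84
```

{"op": "drive_tool", "data": {"deltas": [[[-45,-15,0,0],[-90,-31,0,0],[-135,-47,0,0],[-165,-58,0,0],[-176,-62,0,0],[-176,-62,0,0],[-176,-62,0,0],[-176,-62,0,0]]]}}

```text
time: 9.45
position: [0.4973, 0.3911, 0.2002]
eef_rot: [1.575, -2.717, 0.0]
ft_force: [-0.1, 0.7, -0.1]
width: 0.247
finger_force: 29.8
```

```bash
python3 -c "
from h import *
go(.4989,.3932,.086,150)"
```

```text
go [ -2.7  -0.4 114.2] turn 0.2 yaw now 150.2 j7 1.89
```

{"op": "drive_tool", "data": {"deltas": [[[-1,0,0,0],[-1,0,35,0],[-1,0,70,0],[-1,0,92,0],[-1,0,102,0],[-1,0,109,0],[-1,0,114,0],[-1,0,114,0]]]}}

```text
time: 10.25
position: [0.4988, 0.393, 0.0869]
eef_rot: [-1.575, 2.718, 0.0]
ft_force: [-0.7, 0.0, -0.7]
width: 0.25
finger_force: 29.8
```

{"op": "drive_tool", "data": {"deltas": [[[0,0,7,0],[0,0,14,0],[0,0,18,0],[0,0,20,0],[0,0,21,0],[0,0,21,0]]]}}

```text
time: 10.85
position: [0.4991, 0.394, 0.0672]
eef_rot: [-1.575, 2.716, 0.002]
ft_force: [-4.9, -0.9, 23.7]
width: 0.242
finger_force: 31.7
```

{"op": "drive_tool", "data": {"deltas": [[[0,0,0,0],[0,0,0,0],[0,0,0,0],[0,0,-40,0],[0,0,-85,0],[0,0,-125,0],[0,0,-134,0],[0,0,-134,0]]], "hand": 0.45}}

```text
time: 11.65
position: [0.4993, 0.3934, 0.2012]
eef_rot: [-1.574, 2.715, 0.001]
ft_force: [0.8, -0.1, -1.2]
width: 0.55
finger_force: 0.0
```

```bash
python3 -c "
from h import *
go(.3765,.2206,.16,150)"
```

```text
go [211.2  20.7  40.5] turn 0.2 yaw now 150.2 j7 1.89
```

{"op": "drive_tool", "data": {"deltas": [[[45,4,0,0],[90,8,0,0],[135,13,0,0],[180,18,20,0],[205,20,40,0],[211,21,40,0],[211,21,40,0],[211,21,40,0],[211,21,40,0]]]}}

```text
time: 12.55
position: [0.3763, 0.2213, 0.1597]
eef_rot: [-1.576, 2.717, 0.0]
ft_force: [-0.4, 1.3, 0.3]
width: 0.548
finger_force: 0.0
```

```bash
python3 - <<'E'
from h import *
go(.3765,.2206,.056,150)
d=cam('top'); W=world(d); z=W[...,2]; np.save('d1.npy',d,allow_pickle=True)
for p in [(.5104,.3494,.11),(.4989,.3932,.11),(.4046,.1619,.1)]:
    u,v=pix(d,p).round().astype(int); print(p,(u,v),W[v,u].round(3),d['color'][v,u])
E
```

```text
go [  0.6  -0.5 103.7] turn 0.2 yaw now 150.2 j7 1.96
(0.5104, 0.3494, 0.11) (np.int64(185), np.int64(191)) [0.511 0.348 0.112] [180 184 185]
(0.4989, 0.3932, 0.11) (np.int64(165), np.int64(197)) [0.499 0.394 0.109] [184 189 190]
(0.4046, 0.1619, 0.1) (np.int64(270), np.int64(237)) [0.386 0.18  0.58 ] [120 131 138]
```

Both tubes are seated. Next is the third, into hole D.

{"op": "drive_tool", "data": {"deltas": [[[0,0,35,0],[0,0,75,0],[0,0,98,0],[0,0,103,0],[0,0,103,0],[0,0,103,0]]]}}

```text
time: 13.2
position: [0.3763, 0.2208, 0.0576]
eef_rot: [-1.575, 2.717, 0.0]
ft_force: [0.7, -0.3, -0.1]
width: 0.546
finger_force: 0.0
```

{"op": "drive_tool", "data": {"deltas": [[[0,0,0,0],[0,0,0,0],[0,0,0,0],[0,0,0,0],[0,0,0,0],[0,0,-40,0],[0,0,-90,0],[0,0,-134,0],[0,0,-144,0],[0,0,-144,0]]], "hand": 0.95}}

```text
time: 14.2
position: [0.3763, 0.2208, 0.2025]
eef_rot: [-1.573, 2.714, 0.002]
ft_force: [-0.9, -0.3, -0.6]
width: 0.242
finger_force: 29.8
```

```bash
python3 -c "
from h import *
go(.4547,.3809,.2,150)"
```

```text
go [-177.8   11.5    3.2] turn 0.2 yaw now 150.2 j7 1.95
```

{"op": "drive_tool", "data": {"deltas": [[[-45,3,0,0],[-90,6,0,0],[-135,9,0,0],[-167,11,0,0],[-178,11,0,0],[-178,11,0,0],[-178,11,0,0],[-178,11,0,0],[-178,11,0,0]]]}}

```text
time: 15.1
position: [0.4543, 0.3792, 0.2007]
eef_rot: [1.574, -2.719, 0.0]
ft_force: [0.3, 0.2, 0.6]
width: 0.244
finger_force: 29.8
```

```bash
python3 -c "
from h import *
go(.4547,.3809,.086,150)"
```

```text
go [ -1.7   0.5 114.7] turn 0.2 yaw now 150.2 j7 1.84
```

{"op": "drive_tool", "data": {"deltas": [[[-1,0,0,0],[-1,0,35,0],[-1,0,70,0],[-1,0,92,0],[-1,0,102,0],[-1,0,109,0],[-1,0,114,0],[-1,0,114,0]]]}}

```text
time: 15.9
position: [0.4552, 0.3812, 0.0868]
eef_rot: [-1.575, 2.718, 0.0]
ft_force: [0.4, 0.8, -0.3]
width: 0.247
finger_force: 29.8
```

{"op": "drive_tool", "data": {"deltas": [[[0,0,7,0],[0,0,14,0],[0,0,18,0],[0,0,20,0],[0,0,21,0],[0,0,21,0]]]}}

```text
time: 16.5
position: [0.4555, 0.3823, 0.0671]
eef_rot: [-1.575, 2.716, 0.002]
ft_force: [-6.0, -1.4, 23.9]
width: 0.252
finger_force: 32.2
```

{"op": "drive_tool", "data": {"deltas": [[[0,0,0,0],[0,0,0,0],[0,0,0,0],[0,0,-40,0],[0,0,-85,0],[0,0,-125,0],[0,0,-134,0],[0,0,-134,0]]], "hand": 0.45}}

```text
time: 17.3
position: [0.4556, 0.3815, 0.201]
eef_rot: [-1.574, 2.716, 0.001]
ft_force: [-0.2, -0.4, -0.9]
width: 0.55
finger_force: 0.0
```

```bash
python3 -c "
from h import *
go(.4046,.1619,.16,150)"
```

```text
go [216.  -64.9  40.5] turn 0.2 yaw now 150.2 j7 1.84
```

{"op": "drive_tool", "data": {"deltas": [[[45,-14,0,0],[90,-27,0,0],[135,-40,0,0],[180,-54,20,0],[208,-63,40,0],[216,-65,40,0],[216,-65,40,0],[216,-65,40,0],[216,-65,40,0]]]}}

```text
time: 18.2
position: [0.4045, 0.1626, 0.1597]
eef_rot: [-1.577, 2.716, 0.0]
ft_force: [0.0, 0.6, -0.1]
width: 0.553
finger_force: 0.0
```

```bash
python3 - <<'E'
from h import *
go(.4046,.1619,.056,150)
d=cam('top'); W=world(d); z=W[...,2]; np.save('d1.npy',d,allow_pickle=True)
for p in [(.5104,.3494,.11),(.4989,.3932,.11),(.4547,.3809,.11)]:
    u,v=pix(d,p).round().astype(int); print(p,(u,v),W[v,u].round(3),d['color'][v,u])
E
```

```text
go [  0.6  -0.4 103.7] turn 0.3 yaw now 150.3 j7 2.12
(0.5104, 0.3494, 0.11) (np.int64(185), np.int64(191)) [0.511 0.349 0.112] [188 192 192]
(0.4989, 0.3932, 0.11) (np.int64(165), np.int64(197)) [0.499 0.393 0.112] [187 190 191]
(0.4547, 0.3809, 0.11) (np.int64(170), np.int64(217)) [0.454 0.381 0.111] [187 190 192]
```

{"op": "drive_tool", "data": {"deltas": [[[0,0,35,0],[0,0,75,0],[0,0,98,0],[0,0,103,0],[0,0,103,0],[0,0,103,0]]]}}

```text
time: 18.85
position: [0.4048, 0.1619, 0.0576]
eef_rot: [-1.575, 2.717, 0.0]
ft_force: [0.9, -0.0, 0.6]
width: 0.548
finger_force: 0.0
```

{"op": "drive_tool", "data": {"deltas": [[[0,0,0,0],[0,0,0,0],[0,0,0,0],[0,0,0,0],[0,0,0,0],[0,0,-40,0],[0,0,-90,0],[0,0,-134,0],[0,0,-144,0],[0,0,-144,0]]], "hand": 0.95}}

```text
time: 19.85
position: [0.4048, 0.1618, 0.2024]
eef_rot: [-1.573, 2.714, 0.001]
ft_force: [-0.3, 0.3, -1.4]
width: 0.246
finger_force: 29.8
```

```bash
python3 -c "
from h import *
go(.4661,.3374,.2,150)"
```

```text
go [-182.8   34.1    3.1] turn 0.2 yaw now 150.2 j7 2.11
```

{"op": "drive_tool", "data": {"deltas": [[[-45,8,0,0],[-90,17,0,0],[-135,25,0,0],[-170,32,0,0],[-183,34,0,0],[-183,34,0,0],[-183,34,0,0],[-183,34,0,0],[-183,34,0,0]]]}}

```text
time: 20.75
position: [0.4654, 0.3358, 0.2006]
eef_rot: [1.574, -2.719, 0.0]
ft_force: [0.2, -0.3, 0.0]
width: 0.247
finger_force: 29.8
```

```bash
python3 -c "
from h import *
go(.4661,.3374,.086,150)"
```

```text
go [ -1.7   0.2 114.6] turn 0.1 yaw now 150.1 j7 1.92
```

{"op": "drive_tool", "data": {"deltas": [[[-1,0,0,0],[-1,0,35,0],[-1,0,70,0],[-1,0,92,0],[-1,0,102,0],[-1,0,109,0],[-1,0,114,0],[-1,0,114,0]]]}}

```text
time: 21.55
position: [0.4662, 0.338, 0.0868]
eef_rot: [-1.575, 2.718, 0.0]
ft_force: [-0.2, 0.6, -0.3]
width: 0.245
finger_force: 29.8
```

{"op": "drive_tool", "data": {"deltas": [[[0,0,7,0],[0,0,14,0],[0,0,18,0],[0,0,20,0],[0,0,21,0],[0,0,21,0]]]}}

```text
time: 22.15
position: [0.4666, 0.3391, 0.0671]
eef_rot: [-1.575, 2.716, 0.002]
ft_force: [-5.6, -1.2, 25.8]
width: 0.247
finger_force: 32.2
```

{"op": "drive_tool", "data": {"deltas": [[[0,0,0,0],[0,0,0,0],[0,0,0,0],[0,0,-40,0],[0,0,-85,0],[0,0,-125,0],[0,0,-134,0],[0,0,-134,0]]], "hand": 0.45}}

```text
time: 22.95
position: [0.4666, 0.3384, 0.2009]
eef_rot: [-1.574, 2.716, 0.001]
ft_force: [0.6, 0.2, -0.6]
width: 0.551
finger_force: 0.0
```

```bash
python3 - <<'E'
from h import *
d=cam('top'); print([x for x in tin(d)][:2]); go(.50,.19,.2,90); go(.50,.19,.2,0)
E
```

```text
[array([0.50089076, 0.08793969, 0.105     ]), array([0.50091357, 0.08814625, 0.105     ])]
go [ 111.4 -103.    -0.7] turn 60.2 yaw now 150.2 j7 1.92
go [ 111.4 -103.    -0.7] turn -29.8 yaw now 150.2 j7 1.92
```

```bash
python3 -c "
from h import *
go(.473,.161,.2,111)"
```

```text
go [149.9 -94.   -0.7] turn 39.2 yaw now 150.2 j7 1.92
```

{"op": "drive_tool", "data": {"deltas": [[[40,-25,-10,8],[80,-50,-10,16],[110,-75,-10,24],[130,-100,-10,32],[140,-110,-10,39],[140,-110,-10,39],[140,-110,-10,39]]], "hand": 1}}

```text
time: 23.7
position: [0.4912, 0.1619, 0.2082]
eef_rot: [0.581, -3.085, 0.001]
ft_force: [0.0, 0.3, -0.3]
width: -0.001
finger_force: 0.0
```

```bash
python3 -c "
from h import *
go(.473,.161,.06,111)"
```

```text
go [ 17.    5.9 148.3] turn 0.3 yaw now 111.3 j7 1.57
```

{"op": "drive_tool", "data": {"deltas": [[[17,6,10,0],[17,6,50,0],[17,6,95,0],[17,6,135,0],[17,6,148,0],[17,6,148,0],[17,6,148,0]]]}}

```text
time: 24.4
position: [0.4744, 0.1617, 0.0625]
eef_rot: [-0.58, 3.087, 0.0]
ft_force: [0.6, 0.1, 1.0]
width: -0.003
finger_force: 0.0
```

```bash
cat >> h.py <<'E'
M=np.array([.5328,.0655]); TH=np.radians(21)
MX=np.array([np.cos(TH),np.sin(TH)]); MY=np.array([-np.sin(TH),np.cos(TH)])
from scipy.optimize import least_squares
def tinvis(d):
    """tin centre from its visible top by circle fit with known radius; world and mark frame (mm)"""
    W=world(d); m=(abs(W[...,2]-.105)<.007)&(np.hypot(*(W[...,:2]-M).transpose(2,0,1))<.13)
    m=cv2.morphologyEx(m.astype(np.uint8),cv2.MORPH_OPEN,np.ones((3,3)))
    c=max(cv2.findContours(m,0,1)[0],key=cv2.contourArea)[:,0]
    P=np.array([ray(d,*q,.105)[:2] for q in c]); hull=cv2.convexHull(c)
    r=least_squares(lambda x:np.hypot(*(P-x).T)-.0465,P.mean(0),loss='soft_l1',f_scale=.001)
    i=np.abs(r.fun)<.002
    x=r.x; rel=x-M; print('tin',x.round(4),'mark x,y mm',(1000*np.array([rel@MX,rel@MY])).round(1),'inl',i.sum(),len(i),'area',m.sum())
    return x
def rel():
    s=manip.sense(); q=s['position'][:2]-M; print('tcp in mark mm',(1000*np.array([q@MX,q@MY])).round(1),s['position'].round(4),s['ft_force'].round(1))
E
python3 - <<'E'
from h import *
for i in (1,0):
    d=np.load(f'd{i}.npy',allow_pickle=True).item(); tinvis(d)
d=cam('top'); np.save('d2.npy',d,allow_pickle=True); tinvis(d); rel()
cv2.imwrite('pics/q1.png',cv2.resize(d['color'][100:260,220:400],None,fx=4,fy=4,interpolation=2))
E
```

```text
Traceback (most recent call last):
  File "h.py", line 38, in tinvis
    c=max(cv2.findContours(m,0,1)[0],key=cv2.contourArea)[:,0]
      ~~~^^^^^^^^^^^^^^^^^^^^^^^^^^^^^^^^^^^^^^^^^^^^^^^^
ValueError: max() iterable argument is empty
```

```bash
python3 - <<'E'
from h import *
d=np.load('d0.npy',allow_pickle=True).item(); tinvis(d)
d=cam('top'); np.save('d2.npy',d,allow_pickle=True)
cv2.imwrite('pics/q1.png',cv2.resize(d['color'][100:260,220:400],None,fx=4,fy=4,interpolation=2)); rel(); tinvis(d)
E
```

```text
tin [0.5015 0.0874] mark x,y mm [-21.4  31.7] inl 116 117 area 1376
tcp in mark mm [-19.7 110.7] [0.4747 0.1618 0.063 ] [0.5 0.1 0.4]Traceback (most recent call last):
  File "<stdin>", line 4, in <module>
  File "h.py", line 38, in tinvis
    c=max(cv2.findContours(m,0,1)[0],key=cv2.contourArea)[:,0]
      ~~~^^^^^^^^^^^^^^^^^^^^^^^^^^^^^^^^^^^^^^^^^^^^^^^^
ValueError: max() iterable argument is empty
```

View pics/q1.png

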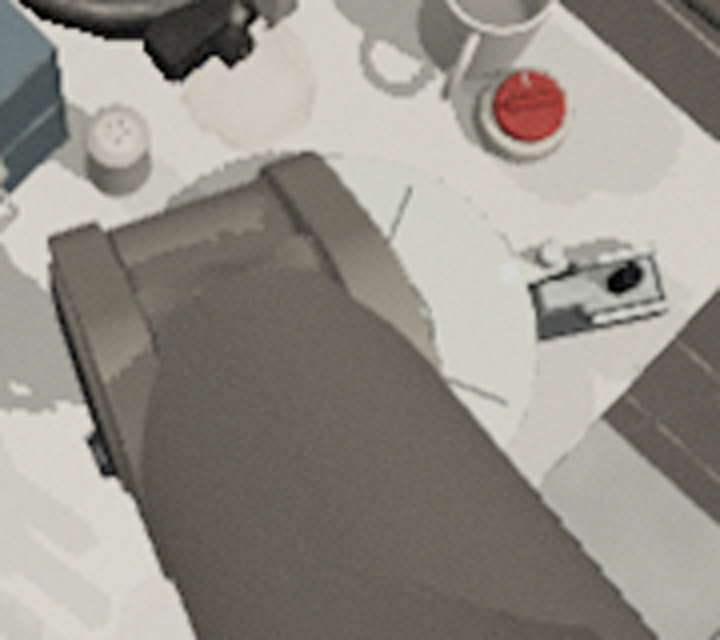

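{"op": "drive_tool", "data": {"deltas": [[[1.5,-7,0,0],[1.5,-13,0,0],[1.5,-17,0,0],[1.5,-21,0,0],[1.5,-25,0,0],[1.5,-29,0,0],[1.5,-33,0,0],[1.5,-36,0,0],[1.5,-38,0,0],[1.5,-39,0,0],[1.5,-40,0,0],[1.5,-40,0,0]]]}}

```text
time: 25.65
position: [0.4877, 0.1243, 0.0627]
eef_rot: [-0.578, 3.086, 0.002]
ft_force: [-2.9, 8.5, 10.0]
width: -0.002
finger_force: 6.4
```

```bash
python3 -c "
from h import *
rel()"
```

```text
tcp in mark mm [-21.1  71. ] [0.4877 0.1243 0.0627] [-2.9  8.5 10. ]
```

{"op": "drive_tool", "data": {"deltas": [[[0,15,0,0],[0,40,-20,0],[0,80,-50,0],[0,120,-90,0],[0,160,-120,0],[0,170,-130,0],[0,170,-130,0]]]}}

```text
time: 26.35
position: [0.4256, 0.2844, 0.1941]
eef_rot: [-0.582, 3.084, 0.005]
ft_force: [-1.1, 0.3, -0.5]
width: -0.002
finger_force: 0.0
```

```bash
python3 - <<'E'
from h import *
d=cam('top'); np.save('d2.npy',d,allow_pickle=True); rel(); tinvis(d)
E
```

```text
tcp in mark mm [-22.2 240.9] [0.4257 0.2824 0.1926] [ 0.4 -0.   0.4]
tin [0.5119 0.0619] mark x,y mm [-20.8   4.1] inl 117 122 area 1369
```

{"op": "drive_tool", "data": {"deltas": [[[-1,-45,0,0],[-1,-90,30,0],[-1,-130,70,0],[-1,-150,110,0],[-1,-155,129,0],[-1,-160,129,0],[-1,-165,129,0],[-1,-169,129,0],[-1,-173,129,0],[-1,-176,129,0],[-1,-179,129,0],[-1,-181,129,0],[-1,-183,129,0],[-1,-183.5,129,0],[-1,-183.5,129,0]]]}}

```text
time: 27.9
position: [0.4931, 0.112, 0.0632]
eef_rot: [-0.579, 3.087, 0.001]
ft_force: [-3.1, 5.3, 5.9]
width: -0.005
finger_force: 4.1
```

```bash
python3 -c "
from h import *
rel()"
```

```text
tcp in mark mm [-20.4  57.6] [0.4931 0.112  0.0632] [-3.1  5.3  5.9]
```

{"op": "drive_tool", "data": {"deltas": [[[0,15,0,0],[0,40,-20,0],[0,80,-50,0],[0,120,-90,0],[0,160,-120,0],[0,170,-130,0],[0,170,-130,0]]]}}

```text
time: 28.6
position: [0.4311, 0.2726, 0.1949]
eef_rot: [-0.584, 3.083, 0.004]
ft_force: [0.1, 0.7, -0.1]
width: -0.0
finger_force: 0.0
```

```bash
python3 - <<'E'
from h import *
d=cam('top'); np.save('d2.npy',d,allow_pickle=True); rel(); tinvis(d)
W=world(d); z=W[...,2]
k=(z>.056)&(z<.075)&(np.hypot(W[...,0]-.578,W[...,1]+.053)<.02)
n,_,st,ce=cv2.connectedComponentsWithStats(k.astype(np.uint8));print('peg',[(st[i,4],ray(d,*ce[i],.065).round(4)) for i in range(1,n)])
cv2.imwrite('pics/q2.png',cv2.resize(d['color'][110:240,230:400],None,fx=4.6,fy=4.6,interpolation=2))
E
```

```text
tcp in mark mm [-21.3 227.8] [0.4313 0.2705 0.1934] [-0.1  0.1 -1.4]
tin [0.5169 0.0501] mark x,y mm [-20.3  -8.6] inl 116 119 area 1369
peg [(np.int32(32), array([ 0.5791, -0.0545,  0.065 ]))]
```

View pics/q2.png

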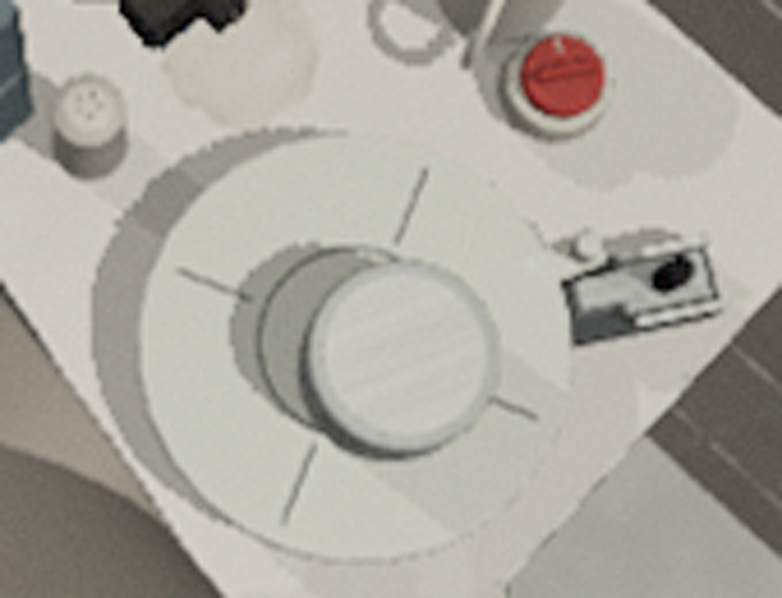

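The crop shows the tin's top centred at about (402,357), right and slightly front of the mark. The mark circle's left arc is at x≈258–300, and the down-line runs (313,447)-(285,523). I'll refine the mark centre from both pictures.

```bash
cat >> h.py <<'E'
def markpts(d):
    g=cv2.cvtColor(d['color'],cv2.COLOR_BGR2GRAY); g=cv2.resize(g,None,fx=4,fy=4,interpolation=cv2.INTER_CUBIC)
    b=cv2.morphologyEx(g,cv2.MORPH_BLACKHAT,np.ones((17,17)))
    v,u=np.nonzero(b>22); u=(u+.5)/4-.5; v=(v+.5)/4-.5
    W=world(d); zz=W[np.clip(v.round().astype(int),0,383),np.clip(u.round().astype(int),0,511),2]
    k=abs(zz-.045)<.006; P=np.array([ray(d,a,c,.045)[:2] for a,c in zip(u[k],v[k])])
    return P[np.hypot(*(P-M).T)<.1]
E
python3 - <<'E'
from h import *
P=np.vstack([markpts(np.load(f,allow_pickle=True).item()) for f in('d0.npy','d2.npy')])
r=np.hypot(*(P-M).T); C=P[abs(r-.052)<.006]
f=least_squares(lambda x:np.hypot(*(C-x[:2]).T)-x[2],[*M,.052],loss='soft_l1',f_scale=.0007); print('circle',f.x,len(C))
f2=least_squares(lambda x:np.hypot(*(C-x[:2]).T)-.052,M,loss='soft_l1',f_scale=.0007); print('circle R52',f2.x)
L=P[r>.062]; a=np.degrees(np.arctan2(*(L-M).T[::-1]))
A=[]
for c in(-24,66):
    k=abs((a-c+90)%180-90)<8; Q=L[k]
    g=least_squares(lambda x:(Q-M)@[-np.sin(x[0]),np.cos(x[0])]-x[1],[np.radians(c),0],loss='soft_l1',f_scale=.0007).x
    A.append(([-np.sin(g[0]),np.cos(g[0])],g[1])); print(np.degrees(g[0]),k.sum())
print('lines',M+np.linalg.solve([A[0][0],A[1][0]],[A[0][1],A[1][1]]))
E
```

```text
circle [0.5324704  0.06606742 0.05096612] 3725
circle R52 [0.53167195 0.06590048]
-24.05320322902089 1580
65.97446914108845 1622
lines [0.53255023 0.06613437]
```

```bash
sed -i 's/^M=np.array.*/M=np.array([.5325,.0661])/' h.py; python3 -c "
from h import *
rel()
p=M-.0203*MX-.090*MY; go(*p,.193,111)"
```

```text
Traceback (most recent call last):
  File "h.py", line 32, in <module>
    MX=np.array([np.cos(TH),np.sin(TH)]); MY=np.array([-np.sin(TH),np.cos(TH)])
                        ^^
NameError: name 'TH' is not defined
```

```bash
sed -i 's/^M=np.array.*/M=np.array([.5325,.0661]); TH=np.radians(21)/' h.py; python3 -c "
from h import *
rel()
p=M-.0203*MX-.090*MY; go(*p,.193,111)"
```

```text
tcp in mark mm [-21.3 227.1] [0.4313 0.2705 0.1934] [-0.1  0.1 -1.4]
go [ 9.000e-01 -3.171e+02  2.000e-01] turn 0.3 yaw now 111.3 j7 1.33
```

{"op": "drive_tool", "data": {"deltas": [[[0,-45,0,0],[0,-90,0,0],[0,-135,0,0],[0,-180,0,0],[0,-225,0,0],[0,-270,0,0],[0,-305,0,0],[0,-317,0,0],[0,-317,0,0],[0,-317,0,0],[0,-317,0,0]]]}}

```text
time: 29.75
position: [0.5454, -0.025, 0.1922]
eef_rot: [0.58, -3.087, -0.001]
ft_force: [0.0, 0.4, 0.1]
width: 0.003
finger_force: 0.0
```

```bash
python3 -c "
from h import *
rel()
p=M-.0203*MX-.090*MY; go(*p,.063,111)"
```

```text
tcp in mark mm [-20.6 -89.6] [ 0.5454 -0.025   0.1922] [0.  0.4 0.1]
go [ -0.4  -0.4 129.2] turn 0.3 yaw now 111.3 j7 2.02
```

{"op": "drive_tool", "data": {"deltas": [[[0,0,40,0],[0,0,85,0],[0,0,120,0],[0,0,129,0],[0,3,129,0],[0,7,129,0],[0,11,129,0],[0,14,129,0],[0,17,129,0],[0,19,129,0],[0,21,129,0],[0,22.5,129,0],[0,23,129,0],[0,23,129,0]]]}}

```text
time: 31.15
position: [0.5384, -0.0054, 0.0643]
eef_rot: [-0.576, 3.087, -0.002]
ft_force: [1.6, -6.3, 6.2]
width: 0.003
finger_force: 4.5
```

```bash
python3 - <<'E'
from h import *
rel(); d=cam('top'); np.save('d3.npy',d,allow_pickle=True); 
try: tinvis(d)
except Exception as e: print(e)
E
```

```text
tcp in mark mm [-20.1 -68.9] [ 0.5384 -0.0054  0.0643] [ 1.6 -6.3  6.2]
tin [0.5151 0.0555] mark x,y mm [-20.   -3.7] inl 100 142 area 1176
```

{"op": "drive_tool", "data": {"deltas": [[[0,-12,0,0],[0,-15,-30,0],[0,-15,-75,0],[0,-15,-120,0],[0,-15,-130,0],[0,-15,-130,0]]]}}

```text
time: 31.8
position: [0.544, -0.0187, 0.1954]
eef_rot: [-0.577, 3.085, 0.001]
ft_force: [-0.5, -0.1, 0.5]
width: 0.002
finger_force: 0.0
```

```bash
python3 - <<'E'
from h import *
rel(); d=cam('top'); tinvis(d)
p=M-.097*MX-.0037*MY; go(*p,.195,111)
E
```

```text
tcp in mark mm [-19.7 -83.3] [ 0.544  -0.0187  0.1954] [-0.5 -0.1  0.5]
tin [0.5155 0.0546] mark x,y mm [-19.9  -4.6] inl 116 116 area 1367
go [76.4 79.5 -1.2] turn 0.2 yaw now 111.2 j7 2.01
```

{"op": "drive_tool", "data": {"deltas": [[[0,0,40,0],[0,0,85,0],[0,0,121,0],[0,0,130,0],[0,4,130,0],[0,8,130,0],[0,12,130,0],[0,15,130,0],[0,17,130,0],[0,18.5,130,0],[0,19.5,130,0],[0,19.5,130,0]]]}}

```text
time: 33.05
position: [0.5371, -0.001, 0.0647]
eef_rot: [-0.576, 3.086, -0.001]
ft_force: [2.1, -6.4, 7.2]
width: -0.003
finger_force: 4.8
```

{"op": "drive_tool", "data": {"deltas": [[[0,-12,0,0],[0,-15,-30,0],[0,-15,-75,0],[0,-15,-120,0],[0,-15,-130,0],[0,-15,-130,0]]]}}

```text
time: 33.65
position: [0.5424, -0.0144, 0.1957]
eef_rot: [-0.577, 3.084, 0.001]
ft_force: [1.2, 0.3, -0.5]
width: -0.005
finger_force: 0.0
```

```bash
python3 - <<'E'
from h import *
rel(); d=cam('top'); tinvis(d)
p=M-.097*MX-.000*MY; go(*p,.195,111)
E
```

```text
tcp in mark mm [-19.6 -78.7] [ 0.5424 -0.0144  0.1957] [ 1.2  0.3 -0.5]
tin [0.5142 0.0577] mark x,y mm [-20.1  -1.3] inl 114 117 area 1368
go [76.4 78.6 -1. ] turn 0.2 yaw now 111.2 j7 2.01
```

{"op": "drive_tool", "data": {"deltas": [[[25,25,0,0],[50,52,0,0],[72,74,0,0],[77,78,0,0],[77,78,10,0],[77,78,50,0],[77,78,95,0],[77,78,125,0],[77,78,131,0],[77,78,131,0]]]}}

```text
time: 34.7
position: [0.4411, 0.0295, 0.0614]
eef_rot: [0.576, -3.085, 0.002]
ft_force: [0.1, -0.1, 0.4]
width: 0.002
finger_force: 0.0
```

{"op": "drive_tool", "data": {"deltas": [[[-6,0,0,0],[-12,0,0,0],[-16,0,0,0],[-20,0,0,0],[-24,0,0,0],[-27,0,0,0],[-30,0,0,0],[-31,0,0,0],[-31,0,0,0]]]}}

```text
time: 35.6
position: [0.4703, 0.0418, 0.0628]
eef_rot: [-0.578, 3.088, 0.0]
ft_force: [-2.9, -0.8, 3.2]
width: -0.002
finger_force: 1.7
```

```bash
python3 - <<'E'
from h import *
rel(); d=cam('top'); np.save('d3.npy',d,allow_pickle=True)
try: tinvis(d)
except Exception as e: print(e)
E
```

```text
tcp in mark mm [-66.7  -0.4] [0.4703 0.0418 0.0628] [-2.9 -0.8  3.2]
tin [0.5268 0.0634] mark x,y mm [-6.3 -0.5] inl 59 101 area 710
```

{"op": "drive_tool", "data": {"deltas": [[[-2,0,0,0],[-4,0,0,0],[-5.5,0,0,0],[-6,0,0,0],[-6,0,0,0],[6,0,0,0],[20,0,0,0],[30,0,-30,0],[30,0,-70,0],[30,-40,-110,0],[30,-90,-130,0],[30,-130,-130,0],[30,-150,-130,0],[30,-150,-130,0],[30,-150,-130,0]]]}}

```text
time: 37.15
position: [0.4956, -0.1091, 0.1922]
eef_rot: [0.576, -3.088, -0.001]
ft_force: [0.9, 0.0, -0.8]
width: 0.001
finger_force: 0.0
```

```bash
python3 - <<'E'
from h import *
rel(); d=cam('top'); np.save('d3.npy',d,allow_pickle=True); tinvis(d)
E
```

```text
tcp in mark mm [ -97.2 -150.3] [ 0.4956 -0.1091  0.1922] [ 0.9  0.  -0.8]
tin [0.5322 0.0649] mark x,y mm [-0.8 -1. ] inl 116 118 area 1355
```

```bash
python3 -c "
from h import *
go(.5653,-.1025,.12,101);go(.5653,-.1025,.051,101)"
```

```text
go [-67.1 -19.8  72.2] turn 10.2 yaw now 111.2 j7 2.19
go [-67.1 -19.8 141.2] turn 10.2 yaw now 111.2 j7 2.19
```

{"op": "drive_tool", "data": {"deltas": [[[0,0,0,0],[0,0,0,0]]], "hand": 0.5}}

```text
time: 37.4
position: [0.4963, -0.108, 0.1925]
eef_rot: [0.58, -3.088, -0.001]
ft_force: [0.7, -0.3, 0.4]
width: 0.328
finger_force: 0.0
```

{"op": "drive_tool", "data": {"deltas": [[[-35,-10,0,5],[-60,-18,20,10],[-66,-20,60,10],[-66,-20,72,10],[-66,-20,72,10],[-66,-20,72,10],[-66,-20,72,10],[-66,-20,72,10]]]}}

```text
time: 38.2
position: [0.5658, -0.1037, 0.122]
eef_rot: [-0.306, 3.125, 0.0]
ft_force: [-0.3, -0.1, 0.5]
width: 0.501
finger_force: 0.0
```

```bash
python3 - <<'E'
from h import *
go(.5653,-.1025,.051,101)
d=cam('top'); np.save('d3.npy',d,allow_pickle=True)
cv2.imwrite('pics/k1.png',cv2.resize(d['color'][120:220,310:410],None,fx=5,fy=5,interpolation=2))
E
```

```text
go [ 0.4  1.3 71. ] turn 0.2 yaw now 101.2 j7 2.13
```

View pics/k1.png

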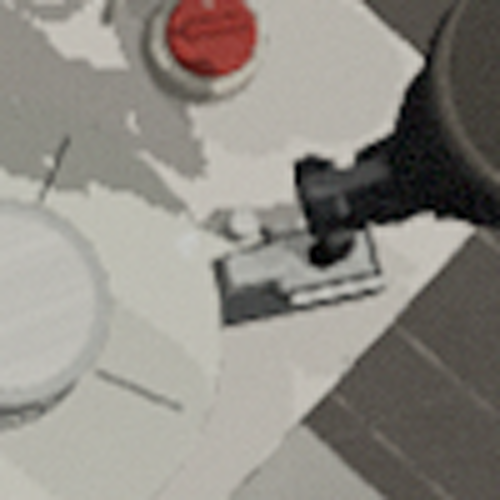

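The gripper hovers over the knob (dark top at about (330,245) in the crop), with the fingers on either side of it radially and the peg clear at (243,222). Next I descend, grip, and slide the catch outward.

{"op": "drive_tool", "data": {"deltas": [[[0,1,30,0],[0,1,55,0],[0,1,66,0],[0,1,70,0],[0,1,70,0],[0,1,70,0]]]}}

```text
time: 38.85
position: [0.5657, -0.1029, 0.0516]
eef_rot: [-0.306, 3.125, -0.0]
ft_force: [-0.1, 0.4, 0.8]
width: 0.498
finger_force: 0.0
```

{"op": "drive_tool", "data": {"deltas": [[[0,0,0,0],[0,0,0,0],[0,0,0,0],[0,0,0,0],[0,0,0,0],[0,0,0,0]]], "hand": 1, "newtons": 25}}

```text
time: 39.45
position: [0.5656, -0.1028, 0.0513]
eef_rot: [-0.306, 3.126, 0.0]
ft_force: [-1.7, 0.7, 7.9]
width: 0.171
finger_force: 24.3
```

```bash
python3 -c "
from h import *
s=manip.sense(); q=s['position'][:2]-M; print(np.hypot(*q),np.degrees(np.arctan2(q[1],q[0])),s['position'],s['ft_force'],s['width'])"
```

```text
0.17207763669815007 -78.90847227527537 [ 0.56560376 -0.10276342  0.05125628] [-1.67300432  0.69567918  7.93318621] 0.17072789232368912
```

{"op": "drive_tool", "data": {"deltas": [[[0,-4,0,0],[0,-8,0,0],[0,-13,0,0],[0,-18,0,0],[0,-23,0,0],[0,-27,0,0],[0,-29,0,0],[0,-30,0,0],[0,-30,0,0],[0,-30,0,0]]]}}

```text
time: 40.45
position: [0.571, -0.1305, 0.0512]
eef_rot: [0.308, -3.126, -0.004]
ft_force: [-4.4, 9.1, 12.4]
width: 0.167
finger_force: 25.0
```

```bash
python3 -c "
from h import *
s=manip.sense(); q=s['position'][:2]-M; print(np.hypot(*q),np.degrees(np.arctan2(q[1],q[0])),s['position'],s['ft_force'],s['width'])"
```

```text
0.20034536715526027 -78.91740153061389 [ 0.57101117 -0.13050914  0.05119115] [-4.42723178  9.09192926 12.36219422] 0.16734662630344685
```

{"op": "drive_tool", "data": {"deltas": [[[0,1,0,0],[0,1,0,0],[0,1,0,0],[0,1,-30,0],[0,1,-60,0],[0,1,-65,0],[0,1,-65,0]]], "hand": 0.6}}

```text
time: 41.15
position: [0.5713, -0.1313, 0.1164]
eef_rot: [-0.306, 3.125, -0.0]
ft_force: [0.3, -0.2, -0.7]
width: 0.402
finger_force: 0.0
```

```bash
python3 - <<'E'
from h import *
go(.5791,-.0551,.115,111)
d=cam('top'); np.save('d3.npy',d,allow_pickle=True)
W=world(d); z=W[...,2]
k=(z>.056)&(z<.075)&(np.hypot(W[...,0]-.578,W[...,1]+.053)<.02)
n,_,st,ce=cv2.connectedComponentsWithStats(k.astype(np.uint8));print('peg',[(st[i,4],ray(d,*ce[i],.065).round(4)) for i in range(1,n)])
tinvis(d)
E
```

```text
go [-22.4  73.2   1.4] turn -9.8 yaw now 101.2 j7 2.18
peg [(np.int32(32), array([ 0.5762, -0.0557,  0.065 ]))]
tin [0.5324 0.0648] mark x,y mm [-0.6 -1.2] inl 117 117 area 1361
```

{"op": "drive_tool", "data": {"deltas": [[[-12,30,0,-5],[-20,60,0,-9],[-20,73,0,-9],[-20,73,0,-9],[-20,73,10,-9],[-20,73,40,-9],[-20,73,60,-9],[-20,73,66,-9],[-20,73,66,-9],[-20,73,66,-9]]]}}

```text
time: 42.2
position: [0.5765, -0.0565, 0.05]
eef_rot: [-0.549, 3.093, -0.001]
ft_force: [0.8, -0.8, -0.3]
width: 0.402
finger_force: 0.0
```

```bash
python3 - <<'E'
from h import *
go(.5763,-.0560,.05,110)
E
```

```text
go [-0.   0.5 -0. ] turn 0.1 yaw now 110.1 j7 2.23
```

{"op": "drive_tool", "data": {"deltas": [[[0,0,0,0],[0,0,0,0],[0,0,0,0],[0,0,0,0],[0,0,0,0]]], "hand": 1, "newtons": 35}}

```text
time: 42.7
position: [0.5769, -0.056, 0.0505]
eef_rot: [-0.55, 3.091, -0.001]
ft_force: [0.1, -3.3, 7.6]
width: 0.144
finger_force: 34.3
```

```bash
python3 - <<'E'
from h import *
s=manip.sense(); p=s['position'][:2]; q=p-M; r=np.hypot(*q); a=np.arctan2(q[1],q[0]); print(r,np.degrees(a),s['width'],s['ft_force'].round(1),'disc',np.radians(-69)-a)
R=Ro.from_rotvec(s['eef_rot']).as_matrix()
a1=np.radians(-69)-.9
for k in range(1,18):
    t=a+(a1-a)*k/16; w=M+.130*np.array([np.cos(t),np.sin(t)])
    dl=R.T@np.array([*(w-p),0])*1000; print([round(dl[0],1),round(dl[1],1),round(np.degrees(a-t),1)])
E
```

```text
0.12989445277399372 -70.01272523153182 0.14400733244431707 [ 0.1 -3.3  7.6] disc 0.01767538970825222
[np.float64(7.2), np.float64(0.1), np.float64(3.2)]
[np.float64(14.3), np.float64(0.7), np.float64(6.3)]
[np.float64(21.4), np.float64(1.7), np.float64(9.5)]
[np.float64(28.4), np.float64(3.1), np.float64(12.6)]
[np.float64(35.4), np.float64(4.9), np.float64(15.8)]
[np.float64(42.2), np.float64(7.1), np.float64(19.0)]
[np.float64(48.9), np.float64(9.6), np.float64(22.1)]
[np.float64(55.5), np.float64(12.5), np.float64(25.3)]
[np.float64(61.8), np.float64(15.8), np.float64(28.4)]
[np.float64(68.0), np.float64(19.4), np.float64(31.6)]
[np.float64(74.0), np.float64(23.4), np.float64(34.8)]
[np.float64(79.8), np.float64(27.6), np.float64(37.9)]
[np.float64(85.3), np.float64(32.2), np.float64(41.1)]
[np.float64(90.6), np.float64(37.1), np.float64(44.2)]
[np.float64(95.5), np.float64(42.2), np.float64(47.4)]
[np.float64(100.2), np.float64(47.7), np.float64(50.6)]
[np.float64(104.6), np.float64(53.3), np.float64(53.7)]
```

{"op": "drive_tool", "data": {"deltas": [[[2,0,0,1],[7.2,0.1,0,3.2],[14.3,0.7,0,6.3],[21.4,1.7,0,9.5],[28.4,3.1,0,12.6],[35.4,4.9,0,15.8],[42.2,7.1,0,19],[48.9,9.6,0,22.1],[55.5,12.5,0,25.3],[61.8,15.8,0,28.4],[68,19.4,0,31.6],[74,23.4,0,34.8],[79.8,27.6,0,37.9],[85.3,32.2,0,41.1],[90.6,37.1,0,44.2],[95.5,42.2,0,47.4],[99,46,0,49.8],[101.5,49.3,0,51.5],[102.5,50.5,0,52.2],[102.5,50.5,0,52.2]]]}}

```text
time: 44.7
position: [0.4668, -0.0467, 0.0508]
eef_rot: [0.867, 3.009, -0.003]
ft_force: [20.7, -23.5, -16.8]
width: 0.141
finger_force: 34.6
```

```bash
cat >> h.py <<'E'
def arc(a1deg,n):
    s=manip.sense(); p=s['position'][:2]; q=p-M; r=np.hypot(*q); a=np.arctan2(q[1],q[0]); print(r,np.degrees(a),s['width'],s['ft_force'].round(1),'disc',np.radians(-69)-a)
    R=Ro.from_rotvec(s['eef_rot']).as_matrix(); a1=np.radians(a1deg)
    for k in range(1,n+1):
        t=a+(a1-a)*k/n; w=M+.130*np.array([np.cos(t),np.sin(t)])
        dl=R.T@np.array([*(w-p),0])*1000; print([round(float(dl[0]),1),round(float(dl[1]),1),0,round(float(np.degrees(a-t)),1)])
E
python3 - <<'E'
from h import *
arc(-69,16)
d=cam('top'); np.save('d4.npy',d,allow_pickle=True)
try: tinvis(d)
except Exception as e: print(e)
E
```

```text
0.13051141169261413 -120.23306359312245 0.14070897072420321 [ 20.7 -23.5 -16.8] disc 0.8941856455836235
[-7.2, 1.0, 0, -3.2]
[-14.4, 1.8, 0, -6.4]
[-21.6, 3.1, 0, -9.6]
[-28.7, 4.7, 0, -12.8]
[-35.6, 6.7, 0, -16.0]
[-42.5, 9.2, 0, -19.2]
[-49.2, 12.0, 0, -22.4]
[-55.7, 15.2, 0, -25.6]
[-62.1, 18.7, 0, -28.8]
[-68.2, 22.6, 0, -32.0]
[-74.1, 26.8, 0, -35.2]
[-79.8, 31.3, 0, -38.4]
[-85.2, 36.2, 0, -41.6]
[-90.3, 41.3, 0, -44.8]
[-95.1, 46.8, 0, -48.0]
[-99.7, 52.5, 0, -51.2]
tin [0.5316 0.0654] mark x,y mm [-1.1 -0.3] inl 114 117 area 1366
```

{"op": "drive_tool", "data": {"deltas": [[[-4,0.3,0,-1.5],[-9,1,0,-4],[-16,2,0,-7.2],[-23.2,3.2,0,-10.4],[-30.3,4.9,0,-13.6],[-37.2,7,0,-16.8],[-44.1,9.5,0,-20],[-50.8,12.3,0,-23.2],[-57.3,15.6,0,-26.4],[-63.7,19.2,0,-29.6],[-69.8,23.2,0,-32.8],[-75.7,27.4,0,-36],[-81.4,32,0,-39.2],[-86.8,36.9,0,-42.4],[-91.9,42.1,0,-45.6],[-96.7,47.5,0,-48.8],[-100,51.5,0,-51.2],[-101.5,53.5,0,-52.3],[-101.5,53.5,0,-52.3],[-101.5,53.5,0,-52.3]]]}}

```text
time: 46.75
position: [0.5785, -0.0552, 0.0506]
eef_rot: [-0.549, 3.09, -0.006]
ft_force: [5.6, -15.3, 0.3]
width: 0.143
finger_force: 36.4
```

```bash
python3 - <<'E'
from h import *
arc(-68.7,1); d=cam('top'); np.save('d4.npy',d,allow_pickle=True)
try: tinvis(d)
except Exception as e: print(e)
E
```

```text
0.12970703453158744 -69.20484089454567 0.14251039062698476 [  5.6 -15.3   0.3] disc 0.003575148052552546
[-1.1, -0.3, 0, -0.5]
tin [0.5323 0.0648] mark x,y mm [-0.6 -1.1] inl 116 118 area 1351
```

{"op": "drive_tool", "data": {"deltas": [[[-1,-1.5,0,0],[-2,-1.5,0,0],[-2.5,-1.5,0,0],[-2.5,-1.5,0,0]]]}}

```text
time: 47.2
position: [0.58, -0.0547, 0.0504]
eef_rot: [-0.551, 3.092, -0.003]
ft_force: [-2.0, -10.4, 10.0]
width: 0.142
finger_force: 37.1
```

```bash
python3 - <<'E'
from h import *
arc(-68.7,1)
E
```

```text
0.12983778132828983 -68.54158102297046 0.1415096195287411 [ -2.  -10.4  10. ] disc -0.008000920502789555
[0.4, -0.2, 0, 0.2]
```

{"op": "drive_tool", "data": {"deltas": [[[0,0,0,0],[0,0,0,0],[0,0,0,0],[0,0,-30,0],[0,0,-60,0],[0,0,-65,0],[0,0,-65,0]]], "hand": 0.6}}

```text
time: 47.9
position: [0.5804, -0.0522, 0.1154]
eef_rot: [-0.554, 3.09, 0.0]
ft_force: [-0.0, -0.3, -0.2]
width: 0.399
finger_force: 0.0
```

```bash
python3 - <<'E'
from h import *
go(.5709,-.1303,.115,101)
E
```

```text
go [ 36.  -69.9   0.3] turn 9.3 yaw now 110.3 j7 2.17
```

{"op": "drive_tool", "data": {"deltas": [[[15,-30,0,5],[30,-60,0,9],[36,-70,0,9],[36,-70,0,9],[36,-70,0,9],[36,-70,0,9]]]}}

```text
time: 48.5
position: [0.5705, -0.1293, 0.1141]
eef_rot: [0.312, -3.125, -0.001]
ft_force: [1.0, -0.0, 0.6]
width: 0.404
finger_force: 0.0
```

```bash
python3 - <<'E'
from h import *
go(.5709,-.1303,.0515,101)
d=cam('top'); np.save('d4.npy',d,allow_pickle=True)
W=world(d); z=W[...,2]
k=(z>.056)&(z<.075)&(np.hypot(W[...,0]-.578,W[...,1]+.053)<.02)
n,_,st,ce=cv2.connectedComponentsWithStats(k.astype(np.uint8));print('peg',[(st[i,4],ray(d,*ce[i],.065).round(4)) for i in range(1,n)])
tinvis(d)
E
```

```text
go [-0.2 -1.1 62.6] turn 0.4 yaw now 101.4 j7 2.18
peg [(np.int32(31), array([ 0.579 , -0.0547,  0.065 ]))]
tin [0.5323 0.0648] mark x,y mm [-0.7 -1.2] inl 117 124 area 1348
```

Tin and peg are where they should be. Now I grip the knob and slide the catch home.

{"op": "drive_tool", "data": {"deltas": [[[0,-0.5,30,0],[0,-0.5,52,0],[0,-0.5,62,0],[0,-0.5,62,0],[0,-0.5,62,0]]]}}

```text
time: 49.05
position: [0.5709, -0.1312, 0.0531]
eef_rot: [-0.31, 3.126, -0.0]
ft_force: [0.1, 0.2, 1.0]
width: 0.4
finger_force: 0.0
```

{"op": "drive_tool", "data": {"deltas": [[[0,0,0,0],[0,0,0,0],[0,0,0,0],[0,0,0,0],[0,0,0,0]]], "hand": 1, "newtons": 25}}

```text
time: 49.55
position: [0.571, -0.1304, 0.0537]
eef_rot: [-0.31, 3.125, 0.002]
ft_force: [-2.9, 4.9, 7.5]
width: 0.17
finger_force: 24.3
```

{"op": "drive_tool", "data": {"deltas": [[[0,4,0,0],[0,8,0,0],[0,13,0,0],[0,18,0,0],[0,23,0,0],[0,27,0,0],[0,29,0,0],[0,30,0,0],[0,30,0,0],[0,30,0,0]]]}}

```text
time: 50.55
position: [0.5656, -0.1026, 0.0537]
eef_rot: [-0.308, 3.124, -0.002]
ft_force: [2.3, -4.5, 6.2]
width: 0.168
finger_force: 24.7
```

```bash
python3 -c "
from h import *
s=manip.sense(); q=s['position'][:2]-M; print(np.hypot(*q),np.degrees(np.arctan2(q[1],q[0])),s['position'],s['ft_force'],s['width'])"
```

```text
0.17193288701736345 -78.90165202753883 [ 0.56559599 -0.10261744  0.05367276] [ 2.26175844 -4.45570348  6.19912551] 0.16778106256925374
```

{"op": "drive_tool", "data": {"deltas": [[[0,1,0,0],[0,1,0,0],[0,1,0,0]]]}}

```text
time: 50.85
position: [0.5655, -0.1025, 0.0537]
eef_rot: [-0.307, 3.124, -0.003]
ft_force: [2.3, -8.7, 4.3]
width: 0.166
finger_force: 24.6
```

{"op": "drive_tool", "data": {"deltas": [[[0,0,0,0],[0,0,0,0],[0,0,0,0],[0,0,-30,0],[0,0,-70,0],[0,0,-115,0],[0,-40,-140,0],[0,-60,-140,0],[0,-60,-140,0]]], "hand": 0.5}}

```text
time: 51.75
position: [0.5765, -0.1625, 0.1937]
eef_rot: [-0.305, 3.125, -0.002]
ft_force: [-0.3, -0.6, -1.1]
width: 0.501
finger_force: 0.0
```

```bash
python3 - <<'E'
from h import *
d=cam('top'); np.save('d5.npy',d,allow_pickle=True); tinvis(d); print(tin(d)[0])
W=world(d); z=W[...,2]
for nm,c,h in(('peg',(.578,-.053),.065),('knob',(.565,-.101),.064)):
    k=(z>.056)&(z<.075)&(np.hypot(W[...,0]-c[0],W[...,1]-c[1])<.02)
    n,_,st,ce=cv2.connectedComponentsWithStats(k.astype(np.uint8));print(nm,[(st[i,4],ray(d,*ce[i],h).round(4)) for i in range(1,n)])
for p in [(.5104,.3494,.11),(.4989,.3932,.11),(.4547,.3809,.11),(.4661,.3374,.11),(.656,.202,.073),(.403,.456,.025),(.675,-.05,.04)]:
    u,v=pix(d,p).round().astype(int); print(p,W[v,u].round(3))
cv2.imwrite('pics/f1.png',cv2.resize(d['color'],(800,600),interpolation=2))
E
```

```text
tin [0.5323 0.0648] mark x,y mm [-0.7 -1.2] inl 117 118 area 1357
[0.53179083 0.0648471  0.105     ]
peg [(np.int32(32), array([ 0.5791, -0.0545,  0.065 ]))]
knob [(np.int32(41), array([ 0.5651, -0.1018,  0.064 ]))]
(0.5104, 0.3494, 0.11) [0.511 0.348 0.112]
(0.4989, 0.3932, 0.11) [0.499 0.393 0.111]
(0.4547, 0.3809, 0.11) [0.454 0.382 0.109]
(0.4661, 0.3374, 0.11) [0.466 0.338 0.109]
(0.656, 0.202, 0.073) [0.658 0.201 0.07 ]
(0.403, 0.456, 0.025) [0.403 0.456 0.025]
(0.675, -0.05, 0.04) [ 0.677 -0.052  0.034]
```

View pics/f1.png

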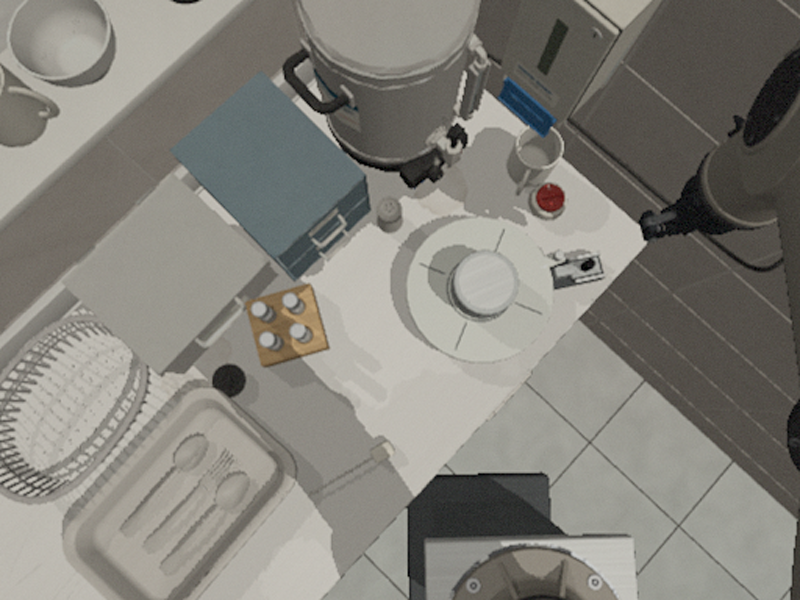

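All four tubes stand in the rack at (260–300, 300–340). The tin is centred on the mark at (484,285), and the knob is home at (588,265). The bystanders haven't moved and the arm is clear of everything.

```bash
python3 -c "
from cell import manip
print(manip.sign_off())"
```

```text
the job is handed in; nothing more can be done
None
```

The job is handed in after about 52 s of the 210 s, and no verdict was shown: the tin measures about 1.4 mm off the mark's centre, the disc went to its stop and back, the catch is fully home, all four tubes are seated in the rack, and the salt shaker, timer and sink plug are where they were.

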